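# Point out the hammer and the proud punch

### The job

Show the die maker the next blow by pointing down at two things with the fingertips, a couple of centimetres above each and touching nothing: first at the head of the steel hammer for about two seconds, then at the one punch in the plywood die board that stands up taller than the rest. Come down on that punch from above, without pointing low at any other punch on the way, stay there for about two seconds, and finish still pointing at it. Touch, push or lift nothing anywhere on the bench.

Things in the scene. Friction and masses are not known exactly. Their poses are not given: they have to be found in the camera images.
- hammer_head (a point): Centre of the top face of the hammer's plain steel head, 34 mm above the table. The head is a square steel block 34 x 98 mm, 34 mm high, lying on its side; a round wooden handle (260 mm free, 28 mm thick) runs from it along the hammer's own -x. The hammer's y axis runs along the head.
- hammer: The same loose hammer, 0.9 kg nominal; origin on the table under the handle, 120 mm behind the head's centre.
- proud_top (a point): Centre of the top of the one punch that stands proud: 36 mm above the board's top, 62 mm above the table, against 9 mm above the board for the seven others. Same bare steel and same outline as they: three joined round lobes, 29 x 15 mm. It may be at any of the eight punch places.
- proud: The same proud punch, fixed in the board; origin at its foot, on the board's top, z up.
- board: Die board, a fixed plywood-topped slab 200 mm (its x) by 270 mm (its y), 26 mm thick, thin dark lines inlaid in its top. Origin under its centre, on the table. Eight punches in two rows at its x = -68 and +68 mm, at its y = -96, -32, +32, +96 mm.
- pliers: Pliers with red handles, 180 mm long, 16 mm high, lying beside the hammer; origin under the middle.
- pencil: Flat grey carpenter's pencil, 140 x 13 mm, 8 mm thick, lying on the board between the two rows; origin under its middle.
- mallet: All-wooden mallet (not the hammer), head 65 x 110 mm, 65 mm high, lying at the table's far side; origin under the handle, 120 mm from the head's centre.
- glass: Empty tea glass, 88 mm high, 64 mm across the rim, standing; origin under its centre.
- wrench: Steel wrench, 180 mm long, lying flat; origin under its middle.
- tin: Closed aluminium tin, 72 mm across, 75 mm high, standing; origin under its centre.
- square: Try square, wooden stock 150 mm, steel blade 200 mm, 12 mm high, lying flat; origin under the stock's middle.
- punch1: A punch that is already home, fixed in the board: its top is 9 mm above the board's top, 35 mm above the table. Origin at its foot, on the board's top, 26 mm above the table.
- punch2: A punch that is already home, fixed in the board: its top is 9 mm above the board's top, 35 mm above the table. Origin at its foot, on the board's top, 26 mm above the table.
- punch3: A punch that is already home, fixed in the board: its top is 9 mm above the board's top, 35 mm above the table. Origin at its foot, on the board's top, 26 mm above the table.
- punch4: A punch that is already home, fixed in the board: its top is 9 mm above the board's top, 35 mm above the table. Origin at its foot, on the board's top, 26 mm above the table.
- punch5: A punch that is already home, fixed in the board: its top is 9 mm above the board's top, 35 mm above the table. Origin at its foot, on the board's top, 26 mm above the table.
- punch6: A punch that is already home, fixed in the board: its top is 9 mm above the board's top, 35 mm above the table. Origin at its foot, on the board's top, 26 mm above the table.
- punch7: A punch that is already home, fixed in the board: its top is 9 mm above the board's top, 35 mm above the table. Origin at its foot, on the board's top, 26 mm above the table.

How it is judged:
By the outcome, as a careful person would: the job done as asked, in the order asked, and still so for the second after the job is handed in, with the robot touching nothing.
It also fails if it takes over 43 s, if anything falls off the work surface, if the arm or the gripper's body presses on something with over 40 N, if the wrist force passes 120 N, or if a joint passes its speed limit or range.

### The arm

A 6-joint arm with a two-finger parallel gripper is mounted at the origin on the work surface. World frame = base frame: x ahead of the robot, y to its left, z up, the work surface at z = 0. Lengths are in m, angles in rad, forces in N, time in s.
With the tool pointing down it reaches from about 0.35 to 0.975 m from the base axis. Payload 4.9 kg.
Tool frame: the origin (TCP) lies at the very end of the fingers, on their centre line; the grasp point (between the pads) lies 19 mm behind it; z points along the fingers, y is the line along which they close (so a half turn about z gives the same grasp; the last joint's range is limited). The gripper opens to 85 mm and grips with 20 to 120 N. Pads are 22 mm wide; open, the fingers measure 114 mm over their backs; the gripper's body (76 mm by 85 mm) begins 54 mm behind the grasp point. The pads swing forward as they close: fully open they stand 13 mm farther back than shut.
Start: joints at [1.014, 0.053, 1.613, -0, 1.476, -0.119], TCP at [0.265, 0.566, 0.207] pointing down, gripper open.
Joint ranges: [-3.01, 3.01], [-1.01, 2.22], [0.06, 2.58], [-1.02, 4.17], [0.09, 2.62], [-3.14, 3.14]. Speed limits (rad/s): [2.57, 2.57, 3.14, 3.14, 3.14, 3.14].

### API

Orientations are given as a rotation vector (axis times angle).
In Python, from station import ctrl gives the robot as it stands.
- The arm moves only by the tool jog_arm, never from a script. Its argument "plan" is a list of rows, each a list of 7 numbers: the shift along the tool's x, y, z in units of 0.02 m (1.0 is 0.02 m), then the turn, a rotation vector about the tool's x, y, z in units of 45 degrees (1.0 is 45 degrees), then the opening, from -1 (shut) to 1 (fully open). A call has 1 to 8 rows; each row shifts and turns the commanded pose from where the row before left it, along the tool's axes as they then stand; what a row does not reach is not made up. A row lasts 1/10 s, in which the tool goes at most 50 mm and 8.59 degrees, less where a joint would pass 70% of its speed; a pose out of reach is approached as far as the arm can. A call with a number of a shift or a turn outside -1 to 1 is refused whole. A call with a gripper value outside its range is refused whole. The fingers move at their own pace and stop on an object; "grip_force" is the grip in N (left out, the last holds). Time passes only in rows, so rows that do not move let the fingers close. It gives the time, the measured TCP pose, the force, the opening and the grip force at its end, in the units of the state.
- ctrl.get_obs(): the state, without advancing time (a new reading comes with each control period).
- ctrl.get_image(name): name is "scene" or "top" or "wrist"; returns (picture, depth): 400x640x3 uint8, red, green, blue; 400x640 float32, m along the optical axis (not along the pixel's ray), 0 where there is no reading.
- ctrl.camera_info(name): a dict with "camera_matrix" (3x3 intrinsics, pixels), "rvec" (rotation vector, rad) and "tvec" (3), from world to camera coordinates, as OpenCV has them; the wrist camera has in their place "T_tool_cam" (4x4, takes a point from camera to tool coordinates, whose origin is the TCP and whose axes are the flange's). Camera axes: x right, y down, z forward; pixel columns grow to the right and rows downward; lengths in m; the calibration is good to about 2 mm. A picture is of the moment at which its call begins: read the wrist's pose just before it. camera_info takes no time and is no camera call.
- ctrl.finish_job(): hands the job in; it is judged then, once.
The state is a dict: "t": time; "q": joint angles; "dq": joint speeds; "effort": joint torques, N m; "tool_pos": TCP position; "tool_rot": TCP orientation; "contact_force": force on the tool from outside, world axes, zero at the start; "wrist_torque": the same for the moment, N m; "opening": finger opening in m; "grip_force": force on a finger pad.
Only numpy, scipy, OpenCV 4.12 (cv2) and the standard library are available. Lean on these libraries where they do the work, as an engineer would, in place of code of your own. Each camera call takes 0.05 s, during which the arm holds its last target. There are 200 camera calls.

## Working session

There is one attempt and no reset: what is moved stays moved. The work goes in short steps, Python scripts to look and compute and a tool call to move; the robot and the scene stay as the last step left them, time stands still between calls to the robot, and variables do not carry over. Pictures are saved under pics/ and viewed, at most 10 in all, crops included, and the job is handed in when it is done.

Besides the shell and the picture viewer there is one more tool, called as name(argument=value, ...) on one line, values as JSON. jog_arm: Moves the arm, as the interface text tells. Shifts and turns lie within -1 to 1; 1 stands for 0.02 m of shift or 45 degrees of turn. Its arguments: {"type":"object","properties":{"plan":{"type":"array"},"grip_force":{"type":"number"}},"required":["plan"]}

```bash
mkdir -p pics; cat > h.py <<'E'
import numpy as np, cv2
from station import ctrl
def cam(n):
    i=ctrl.camera_info(n); K=np.array(i["camera_matrix"]); R=cv2.Rodrigues(np.array(i["rvec"],float))[0]; t=np.array(i["tvec"],float).ravel()
    return K,R,t
def cloud(n,d):
    K,R,t=cam(n); v,u=np.indices(d.shape)
    p=np.stack([(u-K[0,2])/K[0,0]*d,(v-K[1,2])/K[1,1]*d,d],-1)
    return (p-t)@R   # world
def ray(n,u,v,z):
    K,R,t=cam(n); c=-R.T@t; r=R.T@np.array([(u-K[0,2])/K[0,0],(v-K[1,2])/K[1,1],1.]); return c+r*(z-c[2])/r[2]
E
python3 - <<'E'
from h import *
o=ctrl.get_obs(); print(o["t"],o["tool_pos"],o["tool_rot"],o["opening"])
for n in("top","scene"):
    im,d=ctrl.get_image(n); np.savez(n+".npz",im=im,d=d); cv2.imwrite(f"pics/{n}.png",im[...,::-1])
    K,R,t=cam(n); print(n,-R.T@t,K[0,0],(d==0).mean())
E
```

```text
0.0 [0.26462414 0.56546736 0.20606227] [-0.68212064 -3.06595825  0.00308034] 0.08525724703932373
top [ 0.46967443 -0.04075132  1.05685426] 369.5866353772445 0.0038515625
scene [ 1.06042155 -0.92267094  1.3513072 ] 484.00140774597435 0.00399609375
```

View pics/top.png

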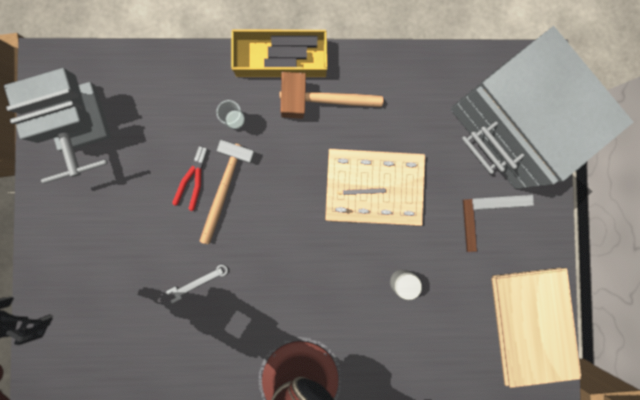

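View pics/scene.png

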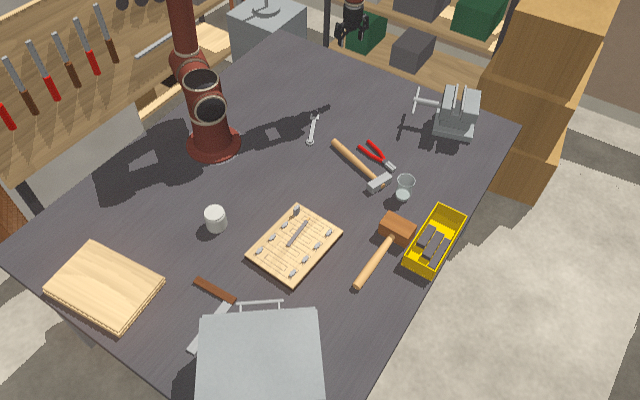

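The top view shows the hammer head near (236,151), and the board centred at (376,187) with two rows of four punches. In the scene view the punch near (296,210) looks tallest, so next I'll check heights by depth.

```bash
python3 - <<'E'
from h import *
ims=[]
C={}
for n in("top","scene"):
    f=np.load(n+".npz"); C[n]=(f["im"],f["d"],cloud(n,f["d"]))
# board outline (top): wood-coloured pixels in region at board-top height
im,d,P=C["top"]
hsv=cv2.cvtColor(im,cv2.COLOR_RGB2HSV)
m=np.zeros(d.shape,np.uint8); m[140:235,315:435]=1
b=((hsv[...,1]>50)&(hsv[...,2]>120)&(m>0)).astype(np.uint8); b=cv2.morphologyEx(b,cv2.MORPH_CLOSE,np.ones((9,9)))
c=max(cv2.findContours(b,0,1)[0],key=cv2.contourArea)
w=np.array([ray("top",*p,0.026)[:2] for p in c[:,0].astype(float)],np.float32)
r=cv2.minAreaRect(w); print("board",r)
print("board depth z",np.median(P[160:215,340:410,2]))
# hammer head: grey pixels
h=np.zeros(d.shape,np.uint8); h[135:168,212:262]=1
hm=((hsv[...,1]<40)&(hsv[...,2]>130)&(h>0)).astype(np.uint8)
nn,l,s,ce=cv2.connectedComponentsWithStats(hm); k=1+np.argmax(s[1:,4]); c=cv2.findContours((l==k).astype(np.uint8),0,1)[0][0]
w=np.array([ray("top",*p,0.034)[:2] for p in c[:,0].astype(float)],np.float32)
print("head",cv2.minAreaRect(w),s[k], "z",np.median(P[l==k][:,2]))
# high points on board in both
for n in C:
    im,d,P=C[n]
    cx,cy=r[0]
    on=(abs(P[...,0]-cx)<.12)&(abs(P[...,1]-cy)<.14)&(d>0)
    q=on&(P[...,2]>.045)&(P[...,2]<.2)
    nn,l,s,ce=cv2.connectedComponentsWithStats(q.astype(np.uint8))
    for k in range(1,nn):
        if s[k,4]>2: print(n,s[k],ce[k],P[l==k].mean(0),P[l==k][:,2].max())
a=cv2.resize(C["top"][0][135:240,175:435],None,fx=3,fy=3,interpolation=2)
e=cv2.resize(C["scene"][0][165:295,235:415],None,fx=4,fy=4,interpolation=2)[:, :720]
cv2.imwrite("pics/t2.png",a[...,::-1]); cv2.imwrite("pics/s2.png",e[...,::-1])
E
```

```text
board ((0.5396623611450195, -0.21451601386070251), (0.2755536139011383, 0.2053367644548416), 86.55423736572266)
board depth z 0.025849516002015006
head ((0.6426132321357727, 0.17610180377960205), (0.09880264103412628, 0.03687785193324089), 71.22029113769531) [216 140  37  22 458] z 0.033434296471453524
top [336 207  11   5  42] [340.57142857 208.95238095] [ 0.47767877 -0.11455456  0.06144648] 0.065484327680196
scene [293 205   7   8  43] [296.11627907 208.65116279] [ 0.47898712 -0.11553179  0.05627506] 0.06571015357441803
```

View pics/t2.png

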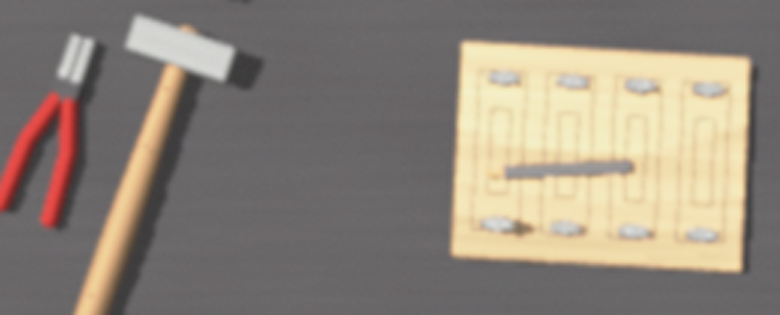

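View pics/s2.png

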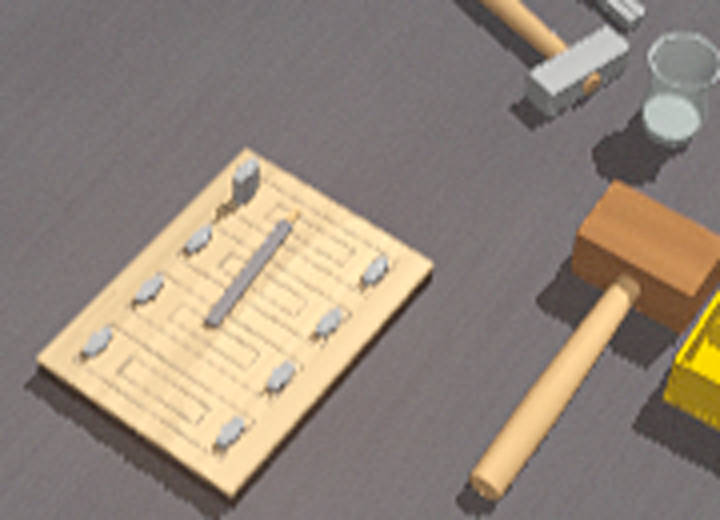

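The crops confirm it. The punch at lower left (full-image px (340,209) in the top view) is clearly taller. It measures (0.478,-0.115) at about 62 mm high, which matches board place (-68,+96) computed from the outline: (0.4776,-0.1146). The head measures 37x99 mm at (0.643,0.176) and z 33 mm, which fits the given size.

```bash
cat > go.py <<'E'
from h import *
import sys
o=ctrl.get_obs(); R=cv2.Rodrigues(np.array(o["tool_rot"],float))[0]; p=np.array(o["tool_pos"])
print("t",o["t"],"p",p.round(4),"op",o["opening"],"zaxis",R[:,2].round(4))
for g in ([.6426,.1761,.20],[.6426,.1761,.056],[.4777,-.1146,.20],[.4777,-.1146,.084]):
    print(g,"tool units",((np.array(g)-p)@R/.02).round(2))
E
python3 go.py; python3 - <<'E'
from h import *
print("glass rim/foot",ray("top",229,112,.088),ray("top",235,120,.0))
E
```

```text
t 0.1 p [0.2647 0.5655 0.2062] op 0.0854668084841808 zaxis [-0.001  -0.0016 -1.    ]
[0.6426, 0.1761, 0.2] tool units [-25.37  -9.62   0.32]
[0.6426, 0.1761, 0.056] tool units [-25.37  -9.61   7.52]
[0.4777, -0.1146, 0.2] tool units [-24.07 -26.28   0.35]
[0.4777, -0.1146, 0.084] tool units [-24.07 -26.27   6.15]
glass rim/foot [0.7345161  0.17918973 0.088     ] [0.7353821  0.18198761 0.        ]
```

jog_arm(plan=[[-0.5,-0.2,0,0,0,0,-1],[-1,-0.4,0,0,0,0,-1],[-1,-0.4,0,0,0,0,-1],[-1,-0.4,0,0,0,0,-1],[-1,-0.4,0,0,0,0,-1],[-1,-0.4,0,0,0,0,-1],[-1,-0.4,0,0,0,0,-1],[-1,-0.4,0,0,0,0,-1]])

```text
t: 0.9
tool_pos: [0.3761, 0.4467, 0.207]
tool_rot: [-0.683, -3.066, 0.001]
contact_force: [0.9, 0.4, 0.2]
opening: 0.0003
grip_force: 0.0
```

jog_arm(plan=[[-1,-0.4,0,0,0,0,-1],[-1,-0.4,0,0,0,0,-1],[-1,-0.4,0,0,0,0,-1],[-1,-0.4,0,0,0,0,-1],[-1,-0.4,0,0,0,0,-1],[-1,-0.4,0,0,0,0,-1],[-1,-0.4,0,0,0,0,-1],[-1,-0.4,0,0,0,0,-1]])

```text
t: 1.7
tool_pos: [0.4937, 0.3208, 0.207]
tool_rot: [-0.683, -3.066, 0.001]
contact_force: [0.8, 0.8, 0.2]
opening: 0.0001
grip_force: 0.0
```

jog_arm(plan=[[-1,-0.4,0,0,0,0,-1],[-1,-0.4,0,0,0,0,-1],[-1,-0.4,0,0,0,0,-1],[-1,-0.4,0,0,0,0,-1],[-1,-0.4,0,0,0,0,-1],[-1,-0.4,0,0,0,0,-1],[-0.5,-0.2,0,0,0,0,-1],[0,0,0,0,0,0,-1]])

```text
t: 2.5
tool_pos: [0.5893, 0.2187, 0.2069]
tool_rot: [-0.685, -3.065, 0.001]
contact_force: [0.2, -0.2, -1.0]
opening: -0.0001
grip_force: 0.0
```

```bash
python3 go.py
```

```text
t 2.5 p [0.5893 0.2187 0.2069] op -5.2025180419270524e-05 zaxis [-6.e-04 -3.e-04 -1.e+00]
[0.6426, 0.1761, 0.2] tool units [-3.32 -0.79  0.35]
[0.6426, 0.1761, 0.056] tool units [-3.32 -0.79  7.55]
[0.4777, -0.1146, 0.2] tool units [ -2.05 -17.46   0.36]
[0.4777, -0.1146, 0.084] tool units [ -2.05 -17.45   6.16]
```

jog_arm(plan=[[-0.8,-0.2,0,0,0,0,-1],[-0.9,-0.2,0,0,0,0,-1],[-0.9,-0.2,0,0,0,0,-1],[-0.7,-0.2,0.3,0,0,0,-1],[0,0,0.8,0,0,0,-1],[0,0,0.9,0,0,0,-1],[0,0,0.9,0,0,0,-1],[0,0,0.6,0,0,0,-1]])

```text
t: 3.3
tool_pos: [0.6398, 0.1779, 0.1334]
tool_rot: [-0.68, -3.063, 0.002]
contact_force: [-0.2, -0.4, 0.3]
opening: 0.0003
grip_force: 0.0
```

jog_arm(plan=[[0,0,0.5,0,0,0,-1],[0,0,0,0,0,0,-1]])

```text
t: 3.5
tool_pos: [0.6403, 0.1777, 0.1247]
tool_rot: [-0.681, -3.063, 0.002]
contact_force: [-0.3, 0.5, 0.0]
opening: -0.0003
grip_force: 0.0
```

```bash
python3 go.py; python3 - <<'E'
from h import *
T=np.array(ctrl.camera_info("wrist")["T_tool_cam"]); K=np.array(ctrl.camera_info("wrist")["camera_matrix"])
o=ctrl.get_obs(); im,d=ctrl.get_image("wrist"); cv2.imwrite("pics/w1.png",im[...,::-1])
W=np.eye(4); W[:3,:3]=cv2.Rodrigues(np.array(o["tool_rot"],float))[0]; W[:3,3]=o["tool_pos"]
M=np.linalg.inv(W@T)
q=M@[.6426,.1761,.034,1]; q=K@q[:3]; print("head proj",q[:2]/q[2])
q=np.linalg.inv(T)@[0,0,0,1]; q=K@q[:3]; print("tcp proj",q[:2]/q[2])
E
```

```text
t 3.5 p [0.6403 0.1777 0.1247] op -0.0003281265686188759 zaxis [-3.9e-03 -6.0e-04 -1.0e+00]
[0.6426, 0.1761, 0.2] tool units [-0.13 -0.03 -3.77]
[0.6426, 0.1761, 0.056] tool units [-0.15 -0.02  3.43]
[0.4777, -0.1146, 0.2] tool units [  1.19 -16.69  -3.72]
[0.4777, -0.1146, 0.084] tool units [  1.17 -16.68   2.08]
head proj [320.62554748 195.16276869]
tcp proj [321.44899998 242.14554602]
```

View pics/w1.png

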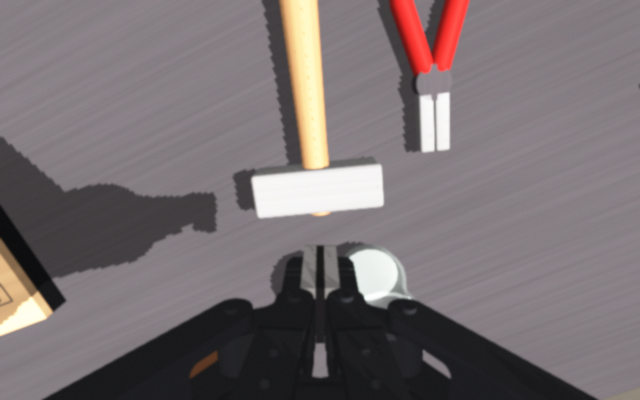

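The wrist view shows the head's top face centred near (318,190), within about 4 mm of the predicted (320.6,195). The glass is clear of the fingertips at (380,275). I'll descend and hold.

jog_arm(plan=[[0,0,0.7,0,0,0,-1],[0,0,0.8,0,0,0,-1],[0,0,0.7,0,0,0,-1],[0,0,0.6,0,0,0,-1],[0,0,0.4,0,0,0,-1],[0,0,0.2,0,0,0,-1],[0,0,0,0,0,0,-1],[0,0,0,0,0,0,-1]])

```text
t: 4.35
tool_pos: [0.6423, 0.1777, 0.0599]
tool_rot: [0.682, 3.066, 0.001]
contact_force: [-0.1, 0.2, -0.3]
opening: -0.0001
grip_force: 0.0
```

```bash
python3 go.py
```

```text
t 4.35 p [0.6423 0.1777 0.0599] op -0.0001268122341747162 zaxis [ 1.e-03  2.e-04 -1.e+00]
[0.6426, 0.1761, 0.2] tool units [-0.05 -0.06 -7.  ]
[0.6426, 0.1761, 0.056] tool units [-0.05 -0.07  0.2 ]
[0.4777, -0.1146, 0.2] tool units [  1.25 -16.72  -7.02]
[0.4777, -0.1146, 0.084] tool units [  1.26 -16.73  -1.22]
```

jog_arm(plan=[[0,0,0.2,0,0,0,-1],[0,0,0,0,0,0,-1],[0,0,0,0,0,0,-1],[0,0,0,0,0,0,-1],[0,0,0,0,0,0,-1],[0,0,0,0,0,0,-1],[0,0,0,0,0,0,-1],[0,0,0,0,0,0,-1]])

```text
t: 5.15
tool_pos: [0.6419, 0.1776, 0.0553]
tool_rot: [0.682, 3.067, 0.0]
contact_force: [0.3, -0.1, -0.1]
opening: -0.0001
grip_force: 0.0
```

jog_arm(plan=[[0,0,0,0,0,0,-1],[0,0,0,0,0,0,-1],[0,0,0,0,0,0,-1],[0,0,0,0,0,0,-1],[0,0,0,0,0,0,-1],[0,0,0,0,0,0,-1],[0,0,0,0,0,0,-1],[0,0,0,0,0,0,-1]])

```text
t: 5.95
tool_pos: [0.6418, 0.1776, 0.0553]
tool_rot: [-0.682, -3.067, -0.0]
contact_force: [0.6, 0.0, -0.8]
opening: -0.0001
grip_force: 0.0
```

jog_arm(plan=[[0,0,0,0,0,0,-1],[0,0,0,0,0,0,-1],[0,0,0,0,0,0,-1],[0,0,0,0,0,0,-1],[0,0,0,0,0,0,-1],[0,0,0,0,0,0,-1]])

```text
t: 6.55
tool_pos: [0.6419, 0.1776, 0.0553]
tool_rot: [0.682, 3.067, 0.0]
contact_force: [0.1, 0.4, 0.5]
opening: 0.0
grip_force: 0.0
```

jog_arm(plan=[[0,0,-0.7,0,0,0,-1],[0,0,-1,0,0,0,-1],[0,0,-1,0,0,0,-1],[0,0,-1,0,0,0,-1],[0,0,-1,0,0,0,-1],[0,0,-1,0,0,0,-1],[0,0,-1,0,0,0,-1],[0,0,-0.5,0,0,0,-1]])

```text
t: 7.35
tool_pos: [0.6431, 0.1778, 0.2032]
tool_rot: [0.681, 3.062, 0.003]
contact_force: [-0.1, -0.5, -0.0]
opening: 0.0002
grip_force: 0.0
```

jog_arm(plan=[[0,-0.5,0,0,0,0,-1],[0.1,-1,0,0,0,0,-1],[0.1,-1,0,0,0,0,-1],[0.1,-1,0,0,0,0,-1],[0.1,-1,0,0,0,0,-1],[0.1,-1,0,0,0,0,-1],[0.1,-1,0,0,0,0,-1],[0.1,-1,0,0,0,0,-1]])

```text
t: 8.15
tool_pos: [0.5642, 0.0465, 0.1982]
tool_rot: [-0.682, -3.065, 0.001]
contact_force: [0.5, 0.1, 0.5]
opening: -0.0001
grip_force: 0.0
```

jog_arm(plan=[[0.1,-1,0,0,0,0,-1],[0.1,-1,0,0,0,0,-1],[0.1,-1,0,0,0,0,-1],[0.1,-1,0,0,0,0,-1],[0.1,-1,0,0,0,0,-1],[0.1,-1,0,0,0,0,-1],[0,-0.5,0,0,0,0,-1],[0,0,0,0,0,0,-1]])

```text
t: 8.95
tool_pos: [0.4988, -0.0659, 0.1988]
tool_rot: [-0.685, -3.065, -0.0]
contact_force: [0.9, 0.2, -0.0]
opening: -0.0
grip_force: 0.0
```

```bash
python3 go.py
```

```text
t 8.95 p [ 0.4988 -0.0659  0.1988] op -1.96903287801354e-05 zaxis [-5.e-04  1.e-04 -1.e+00]
[0.6426, 0.1761, 0.2] tool units [-1.35 14.01 -0.06]
[0.6426, 0.1761, 0.056] tool units [-1.35 14.01  7.14]
[0.4777, -0.1146, 0.2] tool units [-0.08 -2.65 -0.06]
[0.4777, -0.1146, 0.084] tool units [-0.08 -2.65  5.74]
```

jog_arm(plan=[[0,-0.6,0,0,0,0,-1],[-0.1,-0.9,0,0,0,0,-1],[0,-0.8,0,0,0,0,-1],[0,-0.4,0,0,0,0,-1],[0,0,0,0,0,0,-1],[0,0,0.5,0,0,0,-1],[0,0,0.8,0,0,0,-1],[0,0,0.7,0,0,0,-1]])

```text
t: 9.75
tool_pos: [0.4781, -0.114, 0.1572]
tool_rot: [-0.681, -3.065, -0.001]
contact_force: [0.0, 0.6, 0.1]
opening: 0.0003
grip_force: 0.0
```

jog_arm(plan=[[0,0,0,0,0,0,-1],[0,0,0,0,0,0,-1]])

```text
t: 9.95
tool_pos: [0.478, -0.1142, 0.1581]
tool_rot: [-0.681, -3.065, -0.001]
contact_force: [-0.3, -0.3, -0.1]
opening: -0.0002
grip_force: 0.0
```

```bash
python3 go.py; python3 - <<'E'
from h import *
T=np.array(ctrl.camera_info("wrist")["T_tool_cam"]); K=np.array(ctrl.camera_info("wrist")["camera_matrix"])
o=ctrl.get_obs(); im,d=ctrl.get_image("wrist"); cv2.imwrite("pics/w2.png",im[...,::-1])
W=np.eye(4); W[:3,:3]=cv2.Rodrigues(np.array(o["tool_rot"],float))[0]; W[:3,3]=o["tool_pos"]
M=np.linalg.inv(W@T)
q=M@[.4777,-.1146,.062,1]; q=K@q[:3]; print("proud proj",q[:2]/q[2])
v,u=np.indices(d.shape); p=np.stack([(u-K[0,2])/K[0,0]*d,(v-K[1,2])/K[1,1]*d,d,np.ones_like(d)],-1)@(W@T).T
m=((abs(p[...,2]-.062)<.005)&(np.hypot(p[...,0]-.4777,p[...,1]+.1146)<.03)&(d>0)).astype(np.uint8)
c=max(cv2.findContours(m,0,1)[0],key=cv2.contourArea)
k=np.zeros_like(m); cv2.drawContours(k,[c],-1,1,-1)
print("seen", p[(k*m)>0].mean(0)[:3], cv2.minAreaRect(c))
E
```

```text
t 9.95 p [ 0.478  -0.1142  0.1581] op -0.0001806517282736213 zaxis [-1.9e-03  8.0e-04 -1.0e+00]
[0.6426, 0.1761, 0.2] tool units [-1.3  16.63 -2.1 ]
[0.6426, 0.1761, 0.056] tool units [-1.32 16.63  5.1 ]
[0.4777, -0.1146, 0.2] tool units [ 0.01 -0.02 -2.09]
[0.4777, -0.1146, 0.084] tool units [-0.   -0.02  3.71]
proud proj [320.35417796 189.29597212]
seen [ 0.47435308 -0.11569837  0.0609551 ] ((317.2861328125, 185.60984802246094), (19.387290954589844, 36.417701721191406), 81.25383758544922)
```

View pics/w2.png

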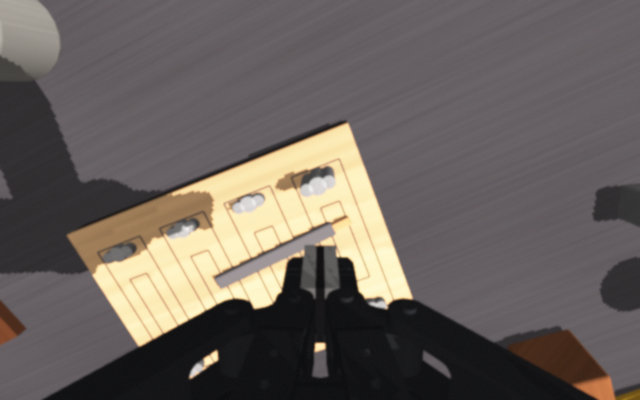

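The wrist view shows the tall punch at (318,183), with its top at z 61 mm. It is within 3.5 mm of the target, so I'll descend straight down.

jog_arm(plan=[[0,0,0.6,0,0,0,-1],[0,0,0.8,0,0,0,-1],[0,0,0.7,0,0,0,-1],[0,0,0.6,0,0,0,-1],[0,0,0.5,0,0,0,-1],[0,0,0.3,0,0,0,-1],[0,0,0.2,0,0,0,-1],[0,0,0,0,0,0,-1]])

```text
t: 10.8
tool_pos: [0.4783, -0.1146, 0.0849]
tool_rot: [-0.682, -3.066, -0.0]
contact_force: [-0.4, -0.4, -0.2]
opening: -0.0
grip_force: 0.0
```

```bash
python3 go.py
```

```text
t 10.8 p [ 0.4783 -0.1146  0.0849] op -1.2239275684686655e-05 zaxis [-6.e-04  2.e-04 -1.e+00]
[0.6426, 0.1761, 0.2] tool units [-1.27 16.65 -5.76]
[0.6426, 0.1761, 0.056] tool units [-1.28 16.65  1.44]
[0.4777, -0.1146, 0.2] tool units [ 0.03 -0.01 -5.76]
[0.4777, -0.1146, 0.084] tool units [ 0.03 -0.01  0.04]
```

jog_arm(plan=[[0.1,0,0,0,0,0,-1],[0,0,0,0,0,0,-1],[0,0,0,0,0,0,-1],[0,0,0,0,0,0,-1],[0,0,0,0,0,0,-1],[0,0,0,0,0,0,-1],[0,0,0,0,0,0,-1],[0,0,0,0,0,0,-1]])

```text
t: 11.6
tool_pos: [0.4767, -0.1138, 0.0853]
tool_rot: [0.682, 3.067, -0.0]
contact_force: [0.2, -0.1, 0.3]
opening: -0.0001
grip_force: 0.0
```

jog_arm(plan=[[0,0,0,0,0,0,-1],[0,0,0,0,0,0,-1],[0,0,0,0,0,0,-1],[0,0,0,0,0,0,-1],[0,0,0,0,0,0,-1],[0,0,0,0,0,0,-1],[0,0,0,0,0,0,-1],[0,0,0,0,0,0,-1]])

```text
t: 12.4
tool_pos: [0.4767, -0.1139, 0.0853]
tool_rot: [0.682, 3.067, -0.0]
contact_force: [-0.3, 0.4, -0.9]
opening: 0.0001
grip_force: 0.0
```

jog_arm(plan=[[0,0,0,0,0,0,-1],[0,0,0,0,0,0,-1],[0,0,0,0,0,0,-1],[0,0,0,0,0,0,-1],[0,0,0,0,0,0,-1],[0,0,0,0,0,0,-1],[0,0,0,0,0,0,-1]])

```text
t: 13.1
tool_pos: [0.4767, -0.1138, 0.0853]
tool_rot: [0.682, 3.067, -0.0]
contact_force: [-0.0, 0.4, 0.2]
opening: 0.0001
grip_force: 0.0
```

```bash
python3 go.py; python3 -c "
from h import *
print(ctrl.finish_job())"
```

```text
t 13.1 p [ 0.4767 -0.1138  0.0853] op 0.00012709537481290435 zaxis [ 0. -0. -1.]
[0.6426, 0.1761, 0.2] tool units [-1.37 16.65 -5.73]
[0.6426, 0.1761, 0.056] tool units [-1.37 16.65  1.47]
[0.4777, -0.1146, 0.2] tool units [-0.06 -0.01 -5.73]
[0.4777, -0.1146, 0.084] tool units [-0.06 -0.01  0.07]
the job is handed in; nothing more can be done
None
```

Job handed in at 13.1 s: the fingertips held about 21 mm above the hammer head, then about 23 mm above the proud punch, each for about 2 s, and they are still pointing at the punch with no contact force felt.

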